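# Clear the press bed and oil the press

### The arm

A 6-joint arm with a two-finger parallel gripper is mounted at the origin on the work surface. World frame = base frame: x ahead of the robot, y to its left, z up, the work surface at z = 0. Lengths are in m, angles in rad, forces in N, time in s.
With the tool pointing down it reaches from about 0.25 to 0.8 m from the base axis. Payload 8.5 kg.
Tool frame: the origin (TCP) lies at the very end of the fingers, on their centre line; the grasp point (between the pads) lies 19 mm behind it; z points along the fingers, y is the line along which they close (so a half turn about z gives the same grasp; the last joint's range is limited). The gripper opens to 85 mm and grips with 20 to 120 N. Pads are 22 mm wide; open, the fingers measure 114 mm over their backs; the gripper's body (76 mm by 85 mm) begins 54 mm behind the grasp point. The pads swing forward as they close: fully open they stand 13 mm farther back than shut.
Start: joints at [-1.318, 0.238, -0.013, 1.319, 0, 1.571], TCP at [0.131, -0.508, 0.231] pointing down, gripper open.
Joint ranges: [-2.66, 2.66], [-1.03, 1.9], [-1.14, 1.46], [-1.82, 2.27], [-1.45, 1.34], [-3.14, 3.14]. Speed limits (rad/s): [2.22, 2.22, 2.79, 3.14, 3.14, 3.14].

### API

Orientations are given as [roll, pitch, yaw] about the fixed x, y, z axes, in that order (R = Rz(yaw) Ry(pitch) Rx(roll)).
In Python, from rig import status, eyes, workorder gives the robot as it stands.
- The arm moves only by the tool arm_command, never from a script. Its argument "targets" is a list of rows, each a list of 3 entries, a list of its own where there are three numbers: the shift along the world's x, y, z as a fraction of full scale, then the turn about the world's z as a fraction of full scale, then the opening, from 0 (shut) to 1 (fully open). A call has 1 to 5 rows; each row is the pose to reach, as a shift and turn from the pose commanded when the call began, turning the shorter way round; what a row does not reach only later rows make up. Full scale, the value 1, is 0.2 m for a shift and 360 degrees for a turn. A row lasts 1/10 s, in which the tool goes at most 50 mm and 8.59 degrees, less where a joint would pass 70% of its speed; a pose out of reach is approached as far as the arm can. A call with a number of a shift or a turn outside -1 to 1 is refused whole. A call with a gripper value outside its range is refused whole. The fingers move at their own pace and stop on an object; "squeeze" is the grip in N (left out, the last holds). Time passes only in rows, so rows that repeat a pose let the fingers close. It gives the time, the measured TCP pose, the force, the opening and the grip force at its end, in the units of the state.
- status.get_obs(): the state, without advancing time (a new reading comes with each control period).
- eyes.get_image(name): name is "side" or "top"; returns (picture, depth): 384x512x3 uint8, blue, green, red; 384x512 float32, m along the optical axis (not along the pixel's ray), 0 where there is no reading.
- eyes.camera_params(name): a dict with "fovy" (degrees; the focal length in pixels is half the picture's height over the tangent of half this angle, whatever the lens; pixels are square), "cx", "cy" (the principal point, pixels), "rvec" (rotation vector, rad) and "tvec" (3), from world to camera coordinates, as OpenCV has them. Camera axes: x right, y down, z forward; pixel columns grow to the right and rows downward; lengths in m; the calibration is good to about 2 mm. A picture is of the moment at which its call begins. camera_params takes no time and is no camera call.
- workorder.close_job(): hands the job in; it is judged then, once.
The state is a dict: "time": time; "q": joint angles; "joint_velocities": joint speeds; "tau": joint torques, N m; "ee_pos": TCP position; "tcp_rot": TCP orientation; "contact_force": force on the tool from outside, world axes, zero at the start; "torque": the same for the moment, N m; "finger_gap": opening from 0.0 (shut) to 1.0 (fully open); "finger_force": force on a finger pad.
Only numpy, scipy, OpenCV 4.12 (cv2) and the standard library are available. Lean on these libraries where they do the work, as an engineer would, in place of code of your own. Each camera call takes 0.05 s, during which the arm holds its last target. There are 200 camera calls.

### The job

Take the scraper block from its pad and wipe the three broken pieces of pressed cake off the press bed into the catch tray in front of it; do not touch the pieces with the gripper and do not knock the green crossbar. Then stand the scraper back on its pad as it stood before, let go, and give the hand pump beside the press at least three full strokes, down to its stop and right up again. Leave the other things where they are.

Things in the scene. Friction and masses are not known exactly. Their poses are not given: they have to be found in the camera images.
- press: Small fixed bench press. Origin: on the table under the bed's centre; x away from the robot at yaw 0, z up. Steel bed on a green base: 180 mm (x) by 250 mm (y) between side fences, top 60 mm up. Side and far fences stand 12 mm above the bed (far one's inner face at x = 87 mm); the near edge (x = -85 mm) is open. Steel columns 28 mm thick at x = 52, y = +-151 mm.
- crossbar: Green bar fixed across the two columns above the far half of the bed: 45 mm along x (press x = 30 to 75 mm), 340 mm along y, its underside 290 mm and its top 330 mm above the table, a cylinder of radius 31 mm on top up to 432 mm. Origin and axes are those of press. There is 230 mm between bed and bar.
- bed_mid (a point): point on the bed's top face straight above the origin of press; axes as press
- tray_floor (a point): centre of the floor of the bare sheet-metal catch tray, which stands right in front of the bed's near edge; axes as press. Tray 120 mm (x) by 290 mm (y) outside, walls 4 mm thick, 35 mm high; the bed top is 25 mm above its rim
- scraper: White scraper block, loose, about 0.2 kg: a straight bar 36 mm (x) by 180 mm (y) by 22 mm high, with a grey square grip rising from the middle of its top and leaning 30 degrees from vertical towards -x. Origin: centre of its underside, z up when it stands on its sole.
- scraper_grip (a point): on the axis of the scraper's grip, 29 mm behind (-x) and 68 mm above the scraper's origin, where to hold it; axes as scraper. The grip is 26 mm wide in y, 24 mm thick, 85 mm long, its top end 27 mm further up its axis than this point
- pad: Black rubber pad on the table, fixed, 110 mm (x) by 220 mm (y), 8 mm thick. Origin: centre of its underside. The scraper stands on it with its long side along the pad's long side (y), the grip leaning to the pad's -x. It is left or right of the press.
- pump_lever (a joint): Angle of the hand pump's lever, rad: 0 is fully up (sprung), 0.6 fully down at its stop; it returns by itself when let up. About 5 N at the start and 12 N at the end of the stroke, pressed at lever_top.
- lever_top (a point): middle of the upper face of the black rubber paddle at the end of the pump lever: paddle 75 mm long, 44 mm wide, 14 mm thick, 120 mm from the hinge axis to this point. Fully up the lever rises 20 degrees towards the paddle, at -x of the hinge (towards the robot), this point about 168 mm above the table; moves with the lever
- lever_hinge (a point): hinge axis of the pump lever, 120 mm above the table; axis along this point's y; the paddle lies towards its -x. Behind it stands the grey pump with a clear oil cup, 100 mm wide, 170 mm high
- chip_a: Broken flat piece of dark pressed cake, loose, 60 by 42 by 12 mm, on the bed. Origin: centre of its underside.
- chip_b: Second broken piece, 60 by 42 by 12 mm, as chip_a.
- chip_c: Third broken piece, 60 by 42 by 12 mm, as chip_a.
- tub: Bystander: open yellow plastic tub, 70 mm wide, 55 mm high. Origin: centre of underside.
- jar: Bystander: white jar, 60 mm wide, 65 mm high. Origin: centre of underside.
- mould: Bystander: white plastic mould block, 80 by 120 by 50 mm. Origin: centre of underside.
- cake: Bystander: whole round dark cake, 68 mm wide, 28 mm high. Origin: centre of underside.
There are look-alikes about, which are no part of the job. What is shaped like the chip_c but purple or yellow is not meant.

How it is judged:
On the way, in this order (a step that is already met when the one before it is completed fails the run):
1. all three broken pieces lie in the catch tray (x of chip_a in the frame of tray_floor between -0.06 and 0.064 m and y of chip_a in the frame of tray_floor between -0.145 and 0.145 m and z of each of chip_a, chip_b, chip_c in the frame of tray_floor below 0.042 m and x of chip_b in the frame of tray_floor between -0.06 and 0.064 m and y of chip_b in the frame of tray_floor between -0.145 and 0.145 m and x of chip_c in the frame of tray_floor between -0.06 and 0.064 m and y of chip_c in the frame of tray_floor between -0.145 and 0.145 m), for 0.2 s.
2. the scraper stands on its pad again and is let go (horizontal distance between scraper and pad below 0.04 m and z of scraper in the frame of pad below 0.012 m and angle between scraper's own z axis and vertical below 0.1 rad and angle between the y axis of scraper and the y axis of pad, either way round below 0.35 rad and contact force between the fingers and scraper below 0.1 N and linear speed of scraper below 0.03 m/s), for 0.2 s.
3. first stroke: the pump lever fully down (over 0.5 rad) (value of joint pump_lever above 0.5 rad), for 0.02 s.
4. first stroke: the lever fully up again (under 0.06 rad) (value of joint pump_lever below 0.06 rad), for 0.02 s.
5. second stroke: the pump lever fully down (over 0.5 rad) (value of joint pump_lever above 0.5 rad), for 0.02 s.
6. second stroke: the lever fully up again (under 0.06 rad) (value of joint pump_lever below 0.06 rad), for 0.02 s.
7. third stroke: the pump lever fully down (over 0.5 rad) (value of joint pump_lever above 0.5 rad), for 0.02 s.
8. third stroke: the lever fully up again (under 0.06 rad) (value of joint pump_lever below 0.06 rad), for 0.02 s.
At the end, for the whole second after the job is handed in: All three broken pieces at rest inside the catch tray (origins within its outline, under 42 mm above its floor); scraper standing flat and still on its pad, within 40 mm of its centre and 0.35 rad of its long side; pump lever up (under 0.06 rad) after three full strokes (all of step 1 and horizontal distance between scraper and pad below 0.04 m and z of scraper in the frame of pad below 0.012 m and angle between scraper's own z axis and vertical below 0.1 rad and angle between the y axis of scraper and the y axis of pad, either way round below 0.35 rad and linear speed of each of scraper, chip_a, chip_b, chip_c below 0.02 m/s and value of joint pump_lever below 0.06 rad); the robot touches nothing.
It fails at once if the gripper or arm touches a broken piece (over 0.5 N) (contact force between any of the fingers, the arm and chip_a above 0.5 N or contact force between any of the fingers, the arm and chip_b above 0.5 N or contact force between any of the fingers, the arm and chip_c above 0.5 N).
It fails at once if arm, gripper or scraper knocks the crossbar (over 8 N) (contact force between any of the fingers, the arm, scraper and crossbar above 8 N).
It fails at once if a bystander is moved by more than 30 mm (distance of any of tub, jar, mould, cake from where it was at the start of the episode above 0.03 m).
It also fails if it takes over 67 s, if anything falls off the work surface, if the arm or the gripper's body presses on something with over 40 N, if the wrist force passes 120 N, or if a joint passes its speed limit or range.

## Working session

There is one attempt and no reset: what is moved stays moved. The work goes in short steps, Python scripts to look and compute and a tool call to move; the robot and the scene stay as the last step left them, time stands still between calls to the robot, and variables do not carry over. Pictures are saved under pics/ and viewed, at most 10 in all, crops included, and the job is handed in when it is done.

Besides the shell and the picture viewer there is one more tool, called after "Call:" in YAML: its name, and indented under it one key for each argument. arm_command: Moves the arm, as the interface text tells. Shift numbers are shares of 0.2 m and turn numbers shares of 360 degrees, none past 1 either way. Its arguments: {"type":"object","properties":{"targets":{"type":"array"},"squeeze":{"type":"number"}},"required":["targets"]}

```bash
mkdir -p pics; cat > h.py <<'E'
import numpy as np, cv2
from rig import status, eyes, workorder
def cam(n):
    p=eyes.camera_params(n); R=cv2.Rodrigues(np.array(p["rvec"],float))[0]; t=np.array(p["tvec"],float).ravel()
    f=192/np.tan(np.radians(p["fovy"])/2); return R,t,f,p["cx"],p["cy"]
def cloud(n,d):
    R,t,f,cx,cy=cam(n); v,u=np.mgrid[:384,:512]
    P=np.stack([(u-cx)/f*d,(v-cy)/f*d,d],-1); return (P-t)@R
def ray(n,u,v,z):
    R,t,f,cx,cy=cam(n); o=-R.T@t; r=R.T@np.array([(u-cx)/f,(v-cy)/f,1]); return o+r*(z-o[2])/r[2]
def proj(n,p):
    R,t,f,cx,cy=cam(n); c=R@np.array(p)+t; return f*c[0]/c[2]+cx,f*c[1]/c[2]+cy
E
python3 - <<'E'
from h import *
print(status.get_obs())
for n in("top","side"):
    im,d=eyes.get_image(n); np.savez(f"{n}0.npz",im=im,d=d)
    p=eyes.camera_params(n);print(p)
    R,t,*_=cam(n);print(-R.T@t,(d>0).mean())
    cv2.imwrite(f"pics/{n}0.png",cv2.resize(im,(768,576)))
E
```

```text
{'time': 0.0, 'q': array([-1.31799844e+00,  2.38765820e-01, -1.42583465e-02,  1.31917420e+00,
       -2.25267694e-05,  1.57082435e+00]), 'joint_velocities': array([ 5.51807233e-04, -2.13506160e-04,  7.13483623e-04, -1.02371577e-03,
        1.23955992e-05, -3.46932352e-05]), 'tau': array([ 2.80367480e-03, -5.38787878e+01,  3.46434832e+01,  1.87854236e-02,
        6.14873647e-05, -1.93898529e-05]), 'ee_pos': array([ 0.13120128, -0.50792118,  0.23068387]), 'tcp_rot': array([-3.14019061e+00,  2.25660317e-05,  2.52769897e-01]), 'contact_force': array([ 0.07020478, -0.37716034,  0.14890543]), 'torque': array([-0.01070047,  0.01142435,  0.02480833]), 'finger_force': 0.0, 'finger_gap': 0.9981760706420901}
{'fovy': 56.927569124535296, 'cx': 252.88251608836626, 'cy': 193.02763126429306, 'rvec': array([ 2.20606108, -2.19992784,  0.07191889]), 'tvec': array([-0.01429657,  0.51843791,  1.00318562])}
[0.46715342 0.00208938 1.02816679] 0.9962514241536459
{'fovy': 47.692547073891575, 'cx': 248.08673469161462, 'cy': 187.91064585571513, 'rvec': array([ 0.94327008, -2.42444417,  1.08326697]), 'tvec': array([0.40617623, 0.31561234, 0.93254406])}
[-0.05394259  0.62321831  0.86192682] 0.9959615071614584
```

View pics/top0.png

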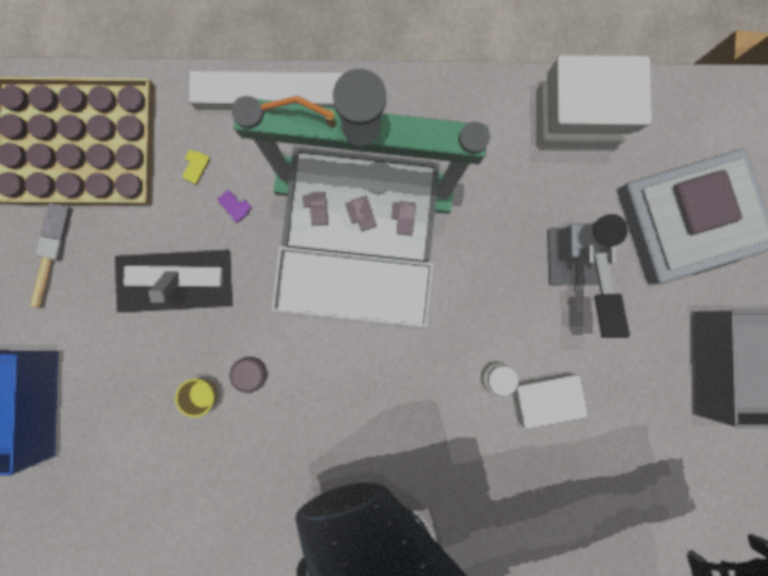

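View pics/side0.png

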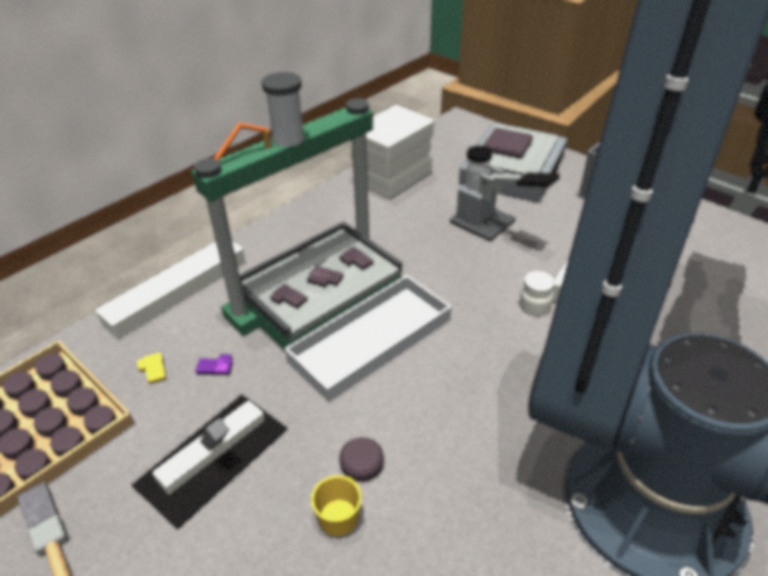

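Top view (768 px scale): scraper on its black pad (172,280), press bed (365,205) with three dark L-pieces at (316,208), (361,212) and (404,217). Tray at (353,287), pump paddle at (612,315). The look-alikes are yellow (195,166) and purple (234,206), both off the bed, so the three dark brown pieces on the bed are the ones meant. Next I'll measure and confirm with a crop.

```bash
cat > m.py <<'E'
from h import *
I={n:np.load(f"{n}0.npz") for n in("top","side")}
C={n:cloud(n,I[n]["d"]) for n in I}
def rep(name,n,m,k=1):
    m=m.astype(np.uint8); N,l,s,c=cv2.connectedComponentsWithStats(m)
    for i in sorted(range(1,N),key=lambda i:-s[i,4])[:k]:
        w=(l==i)&(I[n]["d"]>0); P=C[n][w]; q=cv2.minAreaRect(P[:,:2].astype(np.float32))
        print(name,n,c[i].round(0),s[i,4],"med",np.median(P,0).round(3),"zlo/hi",np.percentile(P[:,2],[5,95]).round(3),"rect",np.round(q[0],3),np.round(q[1],3),round(q[2],1))
for n in I:
    im=I[n]["im"]; hsv=cv2.cvtColor(im,cv2.COLOR_BGR2HSV); X,Y,Z=np.moveaxis(C[n],-1,0); v=hsv[...,2]; s=hsv[...,1]
    box=lambda a,b,c,d:(X>a)&(X<b)&(Y>c)&(Y<d)
    bed=box(.4,.75,-.15,.2)
    rep("chip",n,bed&(Z>.045)&(Z<.1)&(v<125)&(((hsv[...,0]>150)|(hsv[...,0]<15))&(s>40)),3)
    rep("pad",n,box(.35,.65,.15,.5)&(Z<.02)&(v<50))
    rep("bar",n,box(.35,.65,.15,.5)&(Z>.02)&(Z<.045)&(v>140))
    rep("grip",n,box(.35,.65,.15,.5)&(Z>.05)&(Z<.15))
    rep("green",n,(Z>.25)&(Z<.36)&(hsv[...,0]>60)&(hsv[...,0]<95)&(s>80))
    rep("bedtop",n,bed&(Z>.05)&(Z<.066)&(v>90)&(s<50))
    rep("tray",n,box(.3,.6,-.2,.2)&(Z<.045)&(v>165)&(s<40))
    rep("paddle",n,box(.3,.7,-.6,-.25)&(Z>.1)&(Z<.22)&(v<70),3)
for n in I: print(n,{z:int(((C[n][...,2]>z-.01)&(C[n][...,2]<z+.01)).sum()) for z in(0,.06,.31)})
a=I["top"]["im"][95:225,175:300];b=I["side"]["im"][140:270,140:310]
cv2.imwrite("pics/crop1.png",np.hstack([cv2.resize(a,(385,400),interpolation=2),cv2.resize(b,(400,400),interpolation=2)]))
E
python3 m.py
```

```text
pad top [117. 196.] 2 med [0.51  0.376 0.009] zlo/hi [0.009 0.009] rect [0.51  0.376] [0.003 0.   ] 177.4
bar top [115. 184.] 664 med [0.544 0.362 0.03 ] zlo/hi [0.027 0.033] rect [0.542 0.377] [0.034 0.177] 0.1
grip top [108. 193.] 236 med [0.514 0.372 0.089] zlo/hi [0.054 0.103] rect [0.516 0.377] [0.048 0.027] 0.1
green top [280.  89.] 1107 med [ 0.711 -0.062  0.33 ] zlo/hi [0.328 0.332] rect [ 0.711 -0.064] [0.121 0.044] 83.9
bedtop top [241. 138.] 4598 med [0.672 0.018 0.06 ] zlo/hi [0.057 0.063] rect [0.67  0.028] [0.259 0.173] 84.1
tray top [235. 193.] 3816 med [0.519 0.039 0.004] zlo/hi [0.001 0.007] rect [0.52  0.034] [0.288 0.115] 84.0
paddle top [407. 210.] 489 med [ 0.468 -0.389  0.165] zlo/hi [0.154 0.176] rect [ 0.471 -0.39 ] [0.044 0.069] 89.9
paddle top [406. 154.] 383 med [ 0.608 -0.387  0.168] zlo/hi [0.164 0.171] rect [ 0.609 -0.388] [0.052 0.052] 77.3
paddle top [389. 171.] 31 med [ 0.573 -0.368  0.117] zlo/hi [0.102 0.124] rect [ 0.573 -0.367] [0.026 0.005] 2.5
chip side [192. 197.] 119 med [0.665 0.107 0.072] zlo/hi [0.069 0.074] rect [0.661 0.106] [0.053 0.034]
[... 607 characters left out ...]
/hi [0.299 0.331] rect [0.72  0.023] [0.331 0.049] 84.4
bedtop side [215. 186.] 2749 med [0.65  0.029 0.06 ] zlo/hi [0.057 0.063] rect [0.669 0.023] [0.256 0.176] 85.0
tray side [278. 241.] 10842 med [0.417 0.03  0.001] zlo/hi [-0.003  0.006] rect [ 0.45 -0.  ] [0.3 0.4] 0.0
paddle side [358. 120.] 192 med [ 0.465 -0.377  0.165] zlo/hi [0.149 0.176] rect [ 0.474 -0.384] [0.079 0.041] 8.8
paddle side [320. 102.] 144 med [ 0.607 -0.379  0.168] zlo/hi [0.158 0.171] rect [ 0.607 -0.386] [0.053 0.046] 59.7
paddle side [322. 121.] 6 med [ 0.579 -0.368  0.118] zlo/hi [0.113 0.123] rect [ 0.578 -0.368] [0.003 0.006] 64.6
top {0: 125211, 0.06: 10350, 0.31: 949}
side {0: 73492, 0.06: 7188, 0.31: 1633}
```

View pics/crop1.png

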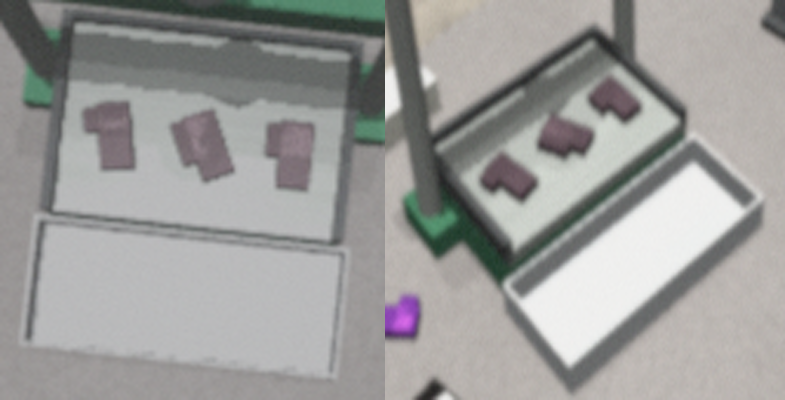

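The crop confirms it: three brown L-pieces on the bed (crop centres (110,135), (205,145) and (290,155)), with the purple one off the bed. The crossbar limits how far in the vertical tool can go, so I'll pick up the scraper and then measure the wrist's envelope. Moving to the pad now.

Call:
arm_command:
  targets:
    - [[0.09,0.2,0.1],-0.04,1]
    - [[0.17,0.4,0.1],-0.04,1]
    - [[0.26,0.6,0.1],-0.04,1]
    - [[0.34,0.8,0.1],-0.04,1]
    - [[0.43,1,0.1],-0.04,1]

```text
time: 0.6
ee_pos: [0.2173, -0.3066, 0.251]
tcp_rot: [-3.141, 0.0, 0.001]
contact_force: [1.0, -0.2, 0.2]
finger_gap: 0.999
finger_force: 0.0
```

Call:
arm_command:
  targets:
    - [[0.09,0.2,0],0,1]
    - [[0.17,0.4,0],0,1]
    - [[0.26,0.6,0],0,1]
    - [[0.34,0.8,0],0,1]
    - [[0.43,1,0],0,1]

```text
time: 1.1
ee_pos: [0.3032, -0.1066, 0.2513]
tcp_rot: [3.142, -0.0, 0.001]
contact_force: [0.6, -1.1, 0.4]
finger_gap: 1.0
finger_force: 0.0
```

Call:
arm_command:
  targets:
    - [[0.09,0.2,0],0,1]
    - [[0.17,0.4,0],0,1]
    - [[0.26,0.6,0],0,1]
    - [[0.34,0.8,0],0,1]
    - [[0.43,1,0],0,1]

```text
time: 1.6
ee_pos: [0.3864, 0.0294, 0.2511]
tcp_rot: [-3.107, 0.001, 0.05]
contact_force: [0.1, -0.7, 0.1]
finger_gap: 1.0
finger_force: 0.0
```

Call:
arm_command:
  targets:
    - [[0.09,0.2,0],0,1]
    - [[0.17,0.4,0],0,1]
    - [[0.26,0.6,0],0,1]
    - [[0.34,0.8,0],0,1]
    - [[0.43,1,0],0,1]

```text
time: 2.1
ee_pos: [0.4598, 0.0708, 0.2513]
tcp_rot: [-3.07, 0.002, 0.107]
contact_force: [-0.3, -0.5, 0.0]
finger_gap: 0.998
finger_force: 0.0
```

```bash
python3 -c "
from h import *
o=status.get_obs();print(o['q'],o['joint_velocities'],o['ee_pos'],o['tcp_rot'],o['time'])"
```

```text
[ 0.10586233  0.13030457 -0.10111207  1.34163523  0.07111621  3.14063593] [ 0.02837555  0.22371314  0.26688135  0.03969175  0.00808079 -0.0031027 ] [0.45983865 0.07078505 0.2512865 ] [-3.07047432e+00  2.18755703e-03  1.06816638e-01] 2.1
```

Call:
arm_command:
  targets:
    - [[0,0,0],0,1]
    - [[0,0,0],0,1]
    - [[0,0,0],0,1]

```text
time: 2.4
ee_pos: [0.4585, 0.0707, 0.2514]
tcp_rot: [-3.07, 0.002, 0.107]
contact_force: [-0.2, -0.1, -0.2]
finger_gap: 0.996
finger_force: 0.0
```

```bash
python3 -c "
from h import *
o=status.get_obs();print(o['q'],o['joint_velocities'],o['ee_pos'],o['tcp_rot'],o['time'])"
```

```text
[ 0.10594192  0.12796244 -0.10361763  1.34154068  0.07126602  3.14063766] [ 0.00284742 -0.00542997 -0.0017401  -0.00221116 -0.00071372 -0.00067046] [0.45846486 0.07072226 0.25139851] [-3.07032446e+00  2.25642379e-03  1.06894495e-01] 2.4
```

The last joint hit its range. I'll take the half-turn-equivalent grasp by turning yaw the other way.

Call:
arm_command:
  targets:
    - [[0,0,0],0.024,1]
    - [[0,0,0],0.048,1]
    - [[0,0,0],0.072,1]
    - [[0,0,0],0.096,1]
    - [[0,0,0],0.12,1]

```text
time: 2.9
ee_pos: [0.4585, 0.0707, 0.2517]
tcp_rot: [-3.07, 0.002, 0.863]
contact_force: [-0.1, -0.2, -0.5]
finger_gap: 1.003
finger_force: 0.0
```

Call:
arm_command:
  targets:
    - [[0,0,0],0.024,1]
    - [[0,0,0],0.048,1]
    - [[0,0,0],0.072,1]
    - [[0,0,0],0.096,1]
    - [[0,0,0],0.12,1]

```text
time: 3.4
ee_pos: [0.4585, 0.0708, 0.2516]
tcp_rot: [-3.07, 0.002, 1.613]
contact_force: [-0.1, 0.8, 0.1]
finger_gap: 1.001
finger_force: 0.0
```

The tool kept the small roll tilt it picked up at the limit, so tilt can be changed at reach limits. I'll use the outer reach limit to cancel the roll and lean the tool back along the grip's own axis, which also keeps the wrist clear of the crossbar.

Call:
arm_command:
  targets:
    - [[0,0.2,0],0.024,1]
    - [[0,0.4,0],0.048,1]
    - [[0,0.6,0],0.072,1]
    - [[0,0.8,0],0.096,1]
    - [[0,1,0],0.12,1]

```text
time: 3.9
ee_pos: [0.4584, 0.2723, 0.2518]
tcp_rot: [-3.071, 0.002, 2.363]
contact_force: [0.5, 0.5, -0.3]
finger_gap: 1.003
finger_force: 0.0
```

Call:
arm_command:
  targets:
    - [[0.05,0.2,0],0.024,1]
    - [[0.1,0.4,0],0.048,1]
    - [[0.15,0.6,0],0.072,1]
    - [[0.2,0.8,0],0.096,1]
    - [[0.25,1,0],0.12,1]

```text
time: 4.4
ee_pos: [0.5089, 0.4723, 0.2518]
tcp_rot: [-3.07, 0.002, 3.113]
contact_force: [1.1, 0.6, -0.2]
finger_gap: 1.002
finger_force: 0.0
```

Call:
arm_command:
  targets:
    - [[0.15,0.15,0],0.024,1]
    - [[0.3,0.3,0],0.048,1]
    - [[0.45,0.45,0],0.072,1]
    - [[0.6,0.6,0],0.091,1]
    - [[0.7,0.7,0],0.091,1]

```text
time: 4.9
ee_pos: [0.5432, 0.5138, 0.2733]
tcp_rot: [-3.023, -0.134, -2.648]
contact_force: [-0.9, -1.0, -4.7]
finger_gap: 0.996
finger_force: 0.0
```

```bash
python3 -c "
from h import *
o=status.get_obs();print(o['q'],o['ee_pos'],o['tcp_rot'],o['time'])"
```

```text
[ 0.78826371  0.97625869  1.43096612  2.18767837 -0.07487109  0.29252021] [0.54317854 0.51375232 0.27328438] [-3.02301414 -0.1337167  -2.64771097] 4.9
```

Call:
arm_command:
  targets:
    - [[-0.1,-0.1,0],0.024,1]
    - [[-0.25,-0.25,0],0.048,1]
    - [[-0.4,-0.4,0],0.072,1]
    - [[-0.4,-0.4,0],0.096,1]
    - [[-0.4,-0.4,0],0.12,1]

```text
time: 5.4
ee_pos: [0.4583, 0.4298, 0.292]
tcp_rot: [-3.029, -0.113, -2.153]
contact_force: [1.6, -0.5, 1.1]
finger_gap: 0.999
finger_force: 0.0
```

Call:
arm_command:
  targets:
    - [[0,0,0],0.024,1]
    - [[0,0,0],0.048,1]
    - [[0,0,0],0.072,1]
    - [[0,0,0],0.096,1]
    - [[0,0,0],0.12,1]

```text
time: 5.9
ee_pos: [0.4598, 0.4316, 0.2918]
tcp_rot: [-3.029, -0.113, -1.402]
contact_force: [-0.1, 0.1, -0.4]
finger_gap: 1.002
finger_force: 0.0
```

Call:
arm_command:
  targets:
    - [[0,0,0],0.024,1]
    - [[0,0,0],0.048,1]
    - [[0,0,0],0.072,1]
    - [[0,0,0],0.096,1]
    - [[0,0,0],0.12,1]

```text
time: 6.4
ee_pos: [0.4597, 0.4315, 0.2918]
tcp_rot: [-3.029, -0.113, -0.652]
contact_force: [0.1, -0.0, 0.9]
finger_gap: 1.0
finger_force: 0.0
```

Call:
arm_command:
  targets:
    - [[0,0,0],0.024,1]
    - [[0,0,0],0.048,1]
    - [[0,0,0],0.072,1]
    - [[0,0,0],0.096,1]
    - [[0,0,0],0.12,1]

```text
time: 6.9
ee_pos: [0.4597, 0.4314, 0.2918]
tcp_rot: [-3.029, -0.113, 0.098]
contact_force: [0.1, -0.4, -0.7]
finger_gap: 1.002
finger_force: 0.0
```

```bash
cat >> h.py <<'E'
from scipy.spatial.transform import Rotation as Ro
def st():
    o=status.get_obs(); R=Ro.from_euler('xyz',o['tcp_rot']); z=R.apply([0,0,1]); yw=o['tcp_rot'][2]
    d=Ro.from_euler('z',-yw).apply(z)
    print('t',o['time'],'q',o['q'].round(3),'p',o['ee_pos'].round(4),'rpy',o['tcp_rot'].round(3),'toolz',z.round(3),'d',d.round(3),'F',o['contact_force'].round(1)); return o
E
python3 -c "
from h import *
st()"
```

```text
t 6.9 q [ 0.743  0.29   0.197  1.32   0.022 -2.501] p [0.4597 0.4314 0.2918] rpy [-3.029 -0.113  0.098] toolz [ 0.101  0.123 -0.987] d [ 0.112  0.112 -0.987] F [ 0.1 -0.4 -0.7]
```

Call:
arm_command:
  targets:
    - [[0.1,0.12,0],0.023,1]
    - [[0.25,0.27,0],0.046,1]
    - [[0.4,0.42,0],0.069,1]
    - [[0.6,0.62,0],0.069,1]
    - [[0.75,0.77,0],0.069,1]

```text
time: 7.4
ee_pos: [0.5975, 0.5725, 0.2926]
tcp_rot: [-3.029, -0.113, 0.525]
contact_force: [2.1, 0.3, 1.1]
finger_gap: 0.998
finger_force: 0.0
```

```bash
python3 -c "
from h import *
st()"
```

```text
t 7.4 q [ 0.732  0.747  0.986  1.677  0.087 -2.936] p [0.5975 0.5725 0.2926] rpy [-3.029 -0.113  0.525] toolz [ 0.041  0.153 -0.987] d [ 0.112  0.112 -0.987] F [2.1 0.3 1.1]
```

Call:
arm_command:
  targets:
    - [[0.15,0.15,0],0,1]
    - [[0.3,0.3,0],0,1]
    - [[0.45,0.45,0],0,1]
    - [[0.6,0.6,0],0,1]
    - [[0.75,0.75,0],0,1]

```text
time: 7.9
ee_pos: [0.6592, 0.6408, 0.2481]
tcp_rot: [-3.016, -0.164, 0.519]
contact_force: [-0.7, -0.7, 1.4]
finger_gap: 1.0
finger_force: 0.0
```

```bash
python3 -c "
from h import *
st()"
```

```text
t 7.9 q [ 0.743  1.02   1.456  1.82   0.086 -2.921] p [0.6592 0.6408 0.2481] rpy [-3.016 -0.164  0.519] toolz [ 0.078  0.189 -0.979] d [ 0.162  0.125 -0.979] F [-0.7 -0.7  1.4]
```

Call:
arm_command:
  targets:
    - [[0.1,-0.1,0.1],0.02,1]
    - [[0.3,-0.3,0.1],0.035,1]
    - [[0.45,-0.45,0.1],0.035,1]
    - [[0.6,-0.6,0.1],0.035,1]
    - [[0.75,-0.75,0.1],0.035,1]

```text
time: 8.4
ee_pos: [0.7112, 0.5701, 0.2559]
tcp_rot: [-3.031, -0.179, 0.638]
contact_force: [-0.2, 0.1, 0.8]
finger_gap: 1.003
finger_force: 0.0
```

```bash
python3 -c "
from h import *
st()"
```

```text
t 8.4 q [ 0.639  1.011  1.458  1.838  0.11  -3.141] p [0.7112 0.5701 0.2559] rpy [-3.031 -0.179  0.638] toolz [ 0.077  0.194 -0.978] d [ 0.177  0.11  -0.978] F [-0.2  0.1  0.8]
```

Call:
arm_command:
  targets:
    - [[0.2,-0.2,0.05],0,1]
    - [[0.4,-0.4,0.05],0,1]
    - [[0.6,-0.6,0.05],0,1]
    - [[0.8,-0.8,0.05],0,1]
    - [[0.9,-1,0.05],0,1]

```text
time: 8.9
ee_pos: [0.7745, 0.4962, 0.2483]
tcp_rot: [-3.045, -0.188, 0.537]
contact_force: [-0.2, -0.1, -1.2]
finger_gap: 1.0
finger_force: 0.0
```

```bash
python3 -c "
from h import *
st()"
```

```text
t 8.9 q [ 0.538  1.02   1.456  1.819  0.097 -3.141] p [0.7745 0.4962 0.2483] rpy [-3.045 -0.188  0.537] toolz [ 0.11   0.178 -0.978] d [ 0.186  0.097 -0.978] F [-0.2 -0.1 -1.2]
```

Call:
arm_command:
  targets:
    - [[-0.17,-0.11,0],0,1]
    - [[-0.34,-0.22,0],0,1]
    - [[-0.52,-0.34,0],0,1]
    - [[-0.69,-0.46,0],0,1]
    - [[-0.86,-0.57,0],0,1]

```text
time: 9.4
ee_pos: [0.6503, 0.4193, 0.2504]
tcp_rot: [-3.045, -0.189, 0.534]
contact_force: [0.2, 0.2, 1.1]
finger_gap: 0.998
finger_force: 0.0
```

Call:
arm_command:
  targets:
    - [[-0.17,-0.11,0],0,1]
    - [[-0.34,-0.22,0],0,1]
    - [[-0.52,-0.34,0],0,1]
    - [[-0.69,-0.46,0],0,1]
    - [[-0.86,-0.57,0],0,1]

```text
time: 9.9
ee_pos: [0.4751, 0.3094, 0.2514]
tcp_rot: [-3.048, -0.189, 0.526]
contact_force: [-0.5, 0.6, 1.2]
finger_gap: 1.0
finger_force: 0.0
```

Call:
arm_command:
  targets:
    - [[-0.17,-0.11,0],0,1]
    - [[-0.34,-0.22,0],0,1]
    - [[-0.52,-0.34,0],0,1]
    - [[-0.69,-0.46,0],0,1]
    - [[-0.86,-0.57,0],0,1]

```text
time: 10.4
ee_pos: [0.2993, 0.2023, 0.2513]
tcp_rot: [-3.053, -0.189, 0.519]
contact_force: [0.3, 0.3, 0.5]
finger_gap: 1.003
finger_force: 0.0
```

Call:
arm_command:
  targets:
    - [[0.1,-0.17,0],0,1]
    - [[0.2,-0.34,0],0,1]
    - [[0.3,-0.51,0],0,1]
    - [[0.4,-0.68,0],0,1]
    - [[0.5,-0.85,0],0,1]

```text
time: 10.9
ee_pos: [0.3209, 0.184, 0.251]
tcp_rot: [-3.085, -0.187, 0.473]
contact_force: [-0.0, -0.7, -0.5]
finger_gap: 0.999
finger_force: 0.0
```

```bash
python3 -c "
from h import *
st()"
```

```text
t 10.9 q [ 0.474 -0.183 -0.422  1.144  0.056 -3.141] p [0.3209 0.184  0.251 ] rpy [-3.085 -0.187  0.473] toolz [ 0.14   0.135 -0.981] d [ 0.186  0.056 -0.981] F [-0.  -0.7 -0.5]
```

Call:
arm_command:
  targets:
    - [[0.1,-0.2,0],0,1]
    - [[0.2,-0.4,0],0,1]
    - [[0.3,-0.6,0],0,1]
    - [[0.4,-0.8,0],0,1]
    - [[0.5,-1,0],0,1]

```text
time: 11.4
ee_pos: [0.3362, 0.1615, 0.2513]
tcp_rot: [-3.117, -0.187, 0.427]
contact_force: [0.0, 0.1, 0.5]
finger_gap: 1.002
finger_force: 0.0
```

```bash
python3 -c "
from h import *
st()"
```

```text
t 11.4 q [ 0.428 -0.177 -0.417  1.144  0.024 -3.141] p [0.3362 0.1615 0.2513] rpy [-3.117 -0.187  0.427] toolz [ 0.159  0.099 -0.982] d [ 0.186  0.025 -0.982] F [0.  0.1 0.5]
```

Call:
arm_command:
  targets:
    - [[0.1,-0.2,0],0,1]
    - [[0.2,-0.4,0],0,1]
    - [[0.3,-0.6,0],0,1]
    - [[0.35,-0.75,0],0,1]

```text
time: 11.8
ee_pos: [0.3543, 0.1396, 0.2512]
tcp_rot: [3.135, -0.187, 0.38]
contact_force: [-0.0, -0.0, -0.5]
finger_gap: 1.003
finger_force: 0.0
```

```bash
python3 -c "
from h import *
st()"
```

```text
t 11.8 q [ 0.381 -0.163 -0.405  1.142 -0.007 -3.141] p [0.3543 0.1396 0.2512] rpy [ 3.135 -0.187  0.38 ] toolz [ 0.175  0.062 -0.983] d [ 0.186 -0.007 -0.983] F [-0.  -0.  -0.5]
```

Call:
arm_command:
  targets:
    - [[0.13,0.2,0],-0.02,1]
    - [[0.26,0.4,0],-0.04,1]
    - [[0.4,0.6,-0.1],-0.06,1]
    - [[0.53,0.8,-0.2],-0.06,1]
    - [[0.67,1,-0.28],-0.06,1]

```text
time: 12.3
ee_pos: [0.4851, 0.3372, 0.1958]
tcp_rot: [3.135, -0.186, 0.005]
contact_force: [0.6, -0.4, 0.7]
finger_gap: 0.998
finger_force: 0.0
```

Call:
arm_command:
  targets:
    - [[0,0.18,0],0,1]
    - [[0,0.18,0],0,1]

```text
time: 12.5
ee_pos: [0.4849, 0.375, 0.1952]
tcp_rot: [3.135, -0.185, 0.006]
contact_force: [0.7, 0.7, -0.4]
finger_gap: 1.003
finger_force: 0.0
```

```bash
python3 - <<'E'
from h import *
o=st(); n="side"; im,d=eyes.get_image(n); P=cloud(n,d)
np.savez("side1.npz",im=im,d=d)
z=Ro.from_euler('xyz',o['tcp_rot']).apply([0,0,1]); xa=np.cross([0,1,0],-z)
W=(P-o['ee_pos']); s=-(W@z); a=W@xa; b=W[...,1]
ok=(d>0)&(abs(a)<.12)&(abs(b)<.12)
for lo in np.arange(-.02,.36,.03):
    m=ok&(s>lo)&(s<lo+.03); 
    if m.sum(): print(round(lo,2),m.sum(),a[m].min().round(3),a[m].max().round(3),b[m].min().round(3),b[m].max().round(3))
cv2.imwrite("pics/side1.png",cv2.resize(im,(768,576)))
E
```

```text
t 12.5 q [ 0.721  0.301 -0.037  1.097 -0.126 -2.435] p [0.4849 0.375  0.1952] rpy [ 3.135 -0.185  0.006] toolz [ 0.184 -0.006 -0.983] d [ 0.184 -0.007 -0.983] F [ 0.7  0.7 -0.4]
0.01 134 -0.011 0.012 -0.056 0.057
0.04 326 -0.015 0.013 -0.074 0.075
0.07 527 -0.019 0.014 -0.072 0.074
0.1 555 -0.035 0.014 -0.069 0.071
0.13 436 -0.037 0.015 -0.029 0.038
0.16 475 -0.038 0.02 -0.029 0.04
0.19 520 -0.04 0.029 -0.035 0.042
0.22 689 -0.04 0.026 -0.033 0.042
0.25 589 -0.057 0.014 -0.043 0.057
0.28 829 -0.063 0.008 -0.053 0.066
0.31 1744 -0.064 0.008 -0.062 0.066
0.34 1587 -0.06 0.015 -0.063 0.062
```

View pics/side1.png

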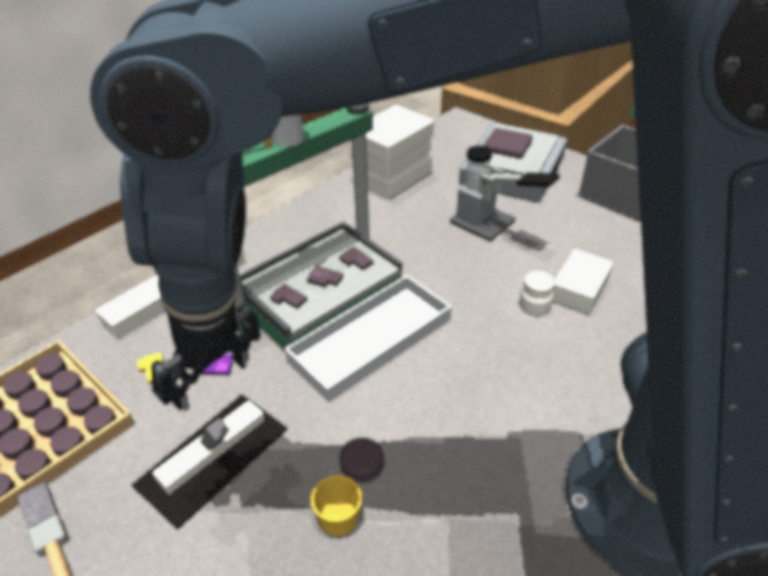

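The wrist measures about 40 mm radius up to 0.25 m above the TCP and about 64 mm above that. Near the cylinder that is tight at this 10.6° lean, so I'll add more lean at the outer limit before grasping.

Call:
arm_command:
  targets:
    - [[0.15,0.12,0.1],0.023,1]
    - [[0.35,0.27,0.2],0.046,1]
    - [[0.55,0.42,0.3],0.069,1]
    - [[0.75,0.58,0.4],0.093,1]
    - [[0.95,0.73,0.4],0.093,1]

```text
time: 13.05
ee_pos: [0.6594, 0.5036, 0.2798]
tcp_rot: [3.135, -0.192, 0.591]
contact_force: [1.7, 0.9, 0.5]
finger_gap: 0.997
finger_force: 0.0
```

Call:
arm_command:
  targets:
    - [[0.19,0.15,0],0,1]
    - [[0.38,0.3,0],0,1]
    - [[0.57,0.45,0],0,1]
    - [[0.76,0.6,0],0,1]
    - [[0.95,0.75,0],0,1]

```text
time: 13.55
ee_pos: [0.7486, 0.5749, 0.2355]
tcp_rot: [3.137, -0.225, 0.587]
contact_force: [0.8, 0.1, -1.0]
finger_gap: 0.998
finger_force: 0.0
```

Call:
arm_command:
  targets:
    - [[0.19,0.15,0.1],0,1]
    - [[0.38,0.3,0.1],0,1]
    - [[0.57,0.45,0.1],0,1]
    - [[0.76,0.6,0.1],0,1]
    - [[0.95,0.75,0.1],0,1]

```text
time: 14.05
ee_pos: [0.7874, 0.607, 0.2034]
tcp_rot: [-3.141, -0.293, 0.587]
contact_force: [-0.4, 0.3, 0.1]
finger_gap: 0.998
finger_force: 0.0
```

```bash
python3 -c "
from h import *
st()"
```

```text
t 14.05 q [ 0.663  1.084  1.456  1.651 -0.021 -3.069] p [0.7874 0.607  0.2034] rpy [-3.141 -0.293  0.587] toolz [ 0.24   0.161 -0.957] d [ 0.288  0.001 -0.957] F [-0.4  0.3  0.1]
```

Call:
arm_command:
  targets:
    - [[-0.2,-0.15,0.1],-0.023,1]
    - [[-0.4,-0.3,0.1],-0.046,1]
    - [[-0.6,-0.45,0.1],-0.07,1]
    - [[-0.8,-0.6,0.1],-0.0934,1]
    - [[-1,-0.74,0.1],-0.0934,1]

```text
time: 14.55
ee_pos: [0.6521, 0.5064, 0.2227]
tcp_rot: [-3.14, -0.293, 0.046]
contact_force: [0.2, 0.3, 0.8]
finger_gap: 1.003
finger_force: 0.0
```

Call:
arm_command:
  targets:
    - [[-0.2,-0.15,0],0,1]
    - [[-0.4,-0.3,-0.05],0,1]
    - [[-0.55,-0.41,-0.1],0,1]
    - [[-0.55,-0.41,-0.17],0,1]
    - [[-0.55,-0.41,-0.17],0,1]

```text
time: 15.05
ee_pos: [0.542, 0.4248, 0.188]
tcp_rot: [3.141, -0.291, 0.053]
contact_force: [0.1, -0.7, 0.4]
finger_gap: 0.998
finger_force: 0.0
```

```bash
python3 -c "
from h import *
st()"
```

```text
t 15.05 q [ 0.747  0.37   0.021  0.997 -0.185 -2.469] p [0.542  0.4248 0.188 ] rpy [ 3.141 -0.291  0.053] toolz [ 0.286  0.015 -0.958] d [ 0.287 -0.001 -0.958] F [ 0.1 -0.7  0.4]
```

Call:
arm_command:
  targets:
    - [[-0.2,-0.15,0],-0.0084,1]
    - [[-0.325,-0.24,0],-0.0084,1]
    - [[-0.325,-0.24,0],-0.0084,1]

```text
time: 15.35
ee_pos: [0.4766, 0.3765, 0.1896]
tcp_rot: [3.141, -0.291, 0.0]
contact_force: [0.1, -0.2, 0.4]
finger_gap: 1.002
finger_force: 0.0
```

Call:
arm_command:
  targets:
    - [[0.06,0,-0.2],0,1]
    - [[0.12,0,-0.4],0,1]
    - [[0.17,0,-0.55],0,1]
    - [[0.19,0,-0.62],0,1]
    - [[0.19,0,-0.62],0,1]

```text
time: 15.85
ee_pos: [0.5173, 0.3778, 0.0627]
tcp_rot: [3.14, -0.29, -0.001]
contact_force: [-0.7, -0.1, -0.1]
finger_gap: 1.0
finger_force: 0.0
```

```bash
python3 - <<'E'
from h import *
st()
im,d=eyes.get_image("side")
u,v=map(int,proj("side",(.5,.377,.08)))
cv2.imwrite("pics/g1.png",cv2.resize(im[v-70:v+50,u-80:u+80],(800,600),interpolation=2))
E
```

```text
t 15.85 q [ 0.722  0.394 -0.292  0.665 -0.191 -2.44 ] p [0.5173 0.3778 0.0627] rpy [ 3.14e+00 -2.90e-01 -1.00e-03] toolz [ 0.286 -0.001 -0.958] d [ 0.286 -0.001 -0.958] F [-0.7 -0.1 -0.1]
```

View pics/g1.png

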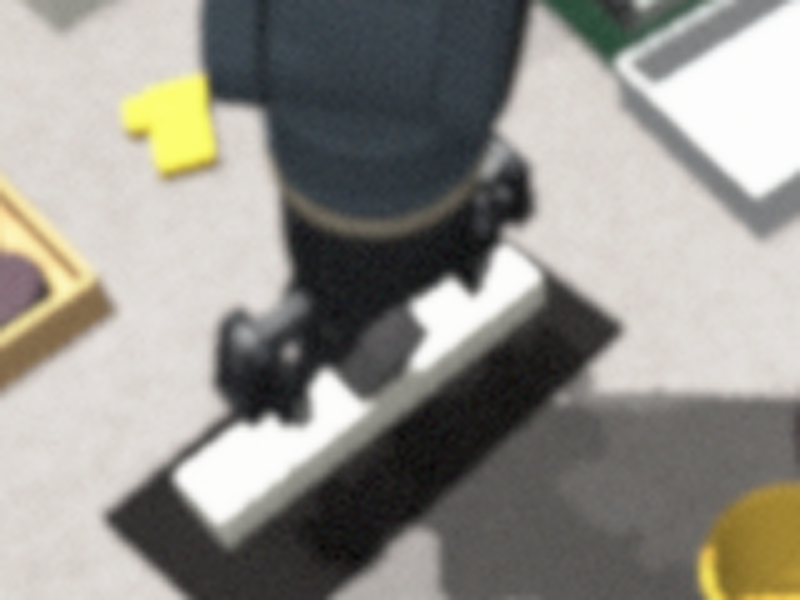

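The fingers straddle the grip at about (385,355) in the crop. Closing.

Call:
arm_command:
  targets:
    - [[0,0,0],0,0]
    - [[0,0,0],0,0]
    - [[0,0,0],0,0]
    - [[0,0,0],0,0]
    - [[0,0,0],0,0]
  squeeze: 60

```text
time: 16.4
ee_pos: [0.5167, 0.3782, 0.0661]
tcp_rot: [-3.14, -0.294, -0.001]
contact_force: [-3.3, -0.8, 7.4]
finger_gap: 0.295
finger_force: 59.9
```

```bash
python3 - <<'E'
from h import *
o=st(); print(o['finger_gap'],o['finger_force'],o['torque'])
# chip outlines in press frame, from side view at z=.072
a=-.1; d=np.load("side0.npz"); C=cloud("side",d["d"]); im=d["im"]; hsv=cv2.cvtColor(im,cv2.COLOR_BGR2HSV)
for org,yaw in (((.669,.023),-.1),):
    c,s=np.cos(yaw),np.sin(yaw); W=C[...,:2]-org; px=W[...,0]*c+W[...,1]*s; py=-W[...,0]*s+W[...,1]*c
    m=(abs(px)<.12)&(abs(py)<.14)&(C[...,2]>.062)&(C[...,2]<.08)&(hsv[...,2]<125)&(hsv[...,1]>40)
    N,l,st_,_=cv2.connectedComponentsWithStats(m.astype(np.uint8))
    for i in range(1,N):
        if st_[i,4]>40: k=l==i; print(st_[i,4],px[k].min().round(3),px[k].max().round(3),py[k].min().round(3),py[k].max().round(3))
# edges of press: green bar front, bed, fences
for n in("top","side"):
    D=np.load(n+"0.npz"); C=cloud(n,D["d"]); W=C[...,:2]-(.669,.023); px=W[...,0]*c+W[...,1]*s; py=-W[...,0]*s+W[...,1]*c; Z=C[...,2]
    for nm,m in (("bar",(Z>.3)&(Z<.335)&(abs(py)<.2)),("fence",(Z>.068)&(Z<.077)&(abs(py)<.16)&(abs(px)<.14)),("bed",(Z>.055)&(Z<.064)&(abs(py)<.11)&(abs(px)<.12)),("trayrim",(Z>.025)&(Z<.04)&(abs(py)<.17)&(px>-.25)&(px<-.09))):
        print(n,nm,np.percentile(px[m],[1,99]).round(3),np.percentile(py[m],[1,99]).round(3))
    m=(Z>.3)&(Z<.335)&(abs(py)<.2); r=cv2.minAreaRect(C[m][:,:2].astype(np.float32)); print(r)
E
```

```text
t 16.4 q [ 0.723  0.388 -0.293  0.666 -0.191 -2.44 ] p [0.5167 0.3782 0.0661] rpy [-3.14e+00 -2.94e-01 -1.00e-03] toolz [ 0.289  0.002 -0.957] d [ 0.289  0.002 -0.957] F [-3.3 -0.8  7.4]
0.29457382873464755 59.940279722213745 [-0.41426424  0.36451626 -0.0676052 ]
89 -0.044 0.007 -0.091 -0.057
96 -0.042 0.006 -0.018 0.026
119 -0.044 0.009 0.067 0.105
top bar [-0.499  0.073] [-0.161  0.162]
top fence [-0.08   0.094] [-0.134  0.135]
top bed [-0.085  0.086] [-0.108  0.108]
top trayrim [-0.208 -0.09 ] [-0.143  0.146]
((0.43235573172569275, 0.048525065183639526), (0.3397570550441742, 0.6240887641906738), 84.00447082519531)
side bar [-0.597  0.072] [-0.158  0.169]
side fence [-0.082  0.096] [-0.141  0.143]
side bed [-0.085  0.09 ] [-0.107  0.109]
side trayrim [-0.208 -0.09 ] [-0.145  0.146]
((0.4084606468677521, 0.04936195909976959), (0.3416712284088135, 0.6761993765830994), 84.17578125)
```

Gripped. The press is at (0.669, 0.023), yaw −0.104 rad, and both views agree. Lifting and carrying to the front of the press.

Call:
arm_command:
  targets:
    - [[0,0,0.15],0,0]
    - [[0,0,0.35],0,0]
    - [[0,0,0.6],0,0]
    - [[0.02,-0.1,0.67],0,0]
    - [[0.05,-0.35,0.67],0,0]

```text
time: 16.9
ee_pos: [0.528, 0.3113, 0.2026]
tcp_rot: [-3.136, -0.297, 0.002]
contact_force: [1.2, -0.4, -1.9]
finger_gap: 0.293
finger_force: 59.9
```

Call:
arm_command:
  targets:
    - [[0,-0.2,0],-0.008,0]
    - [[0.02,-0.4,0],-0.0166,0]
    - [[0.04,-0.6,0],-0.0166,0]
    - [[0.06,-0.8,0],-0.0166,0]
    - [[0.08,-1,0],-0.0166,0]

```text
time: 17.4
ee_pos: [0.5419, 0.1066, 0.199]
tcp_rot: [-3.141, -0.292, -0.104]
contact_force: [0.2, 0.3, -1.4]
finger_gap: 0.297
finger_force: 60.1
```

```bash
python3 - <<'E'
from h import *
o=st(); print(o['finger_gap'],o['finger_force'])
im,d=eyes.get_image("side"); C=cloud("side",d); p=o['ee_pos']
m=(abs(C[...,0]-p[0]-.026)<.06)&(abs(C[...,1]-p[1])<.12)&(C[...,2]>p[2]-.075)&(C[...,2]<p[2]-.03)&(im.min(-1)>90)
Q=C[m]; q=cv2.minAreaRect(Q[:,:2].astype(np.float32)); print(len(Q),q,np.percentile(Q[:,2],[2,50,98])-p[2])
t=m&(C[...,2]>np.percentile(Q[:,2],60)); A=np.c_[C[t][:,:2],np.ones(t.sum())]; print(np.linalg.lstsq(A,C[t][:,2],rcond=None)[0])
E
```

```text
t 17.4 q [ 0.249  0.102 -0.316  0.877 -0.099 -2.802] p [0.5419 0.1066 0.199 ] rpy [-3.141 -0.292 -0.104] toolz [ 0.286 -0.029 -0.958] d [ 0.288  0.001 -0.958] F [ 0.2  0.3 -1.4]
0.2970428075343021 60.09342312812805
929 ((0.5668136477470398, 0.1039833128452301), (0.1822635531425476, 0.03989209234714508), 83.38896942138672) [-0.05598504 -0.03754084 -0.03379773]
[-2.63019262e-03 -6.77308533e-05  1.64945056e-01]
```

Call:
arm_command:
  targets:
    - [[0,-0.18,-0.15],0,0]
    - [[0,-0.22,-0.27],0,0]
    - [[0.2,-0.24,-0.27],0,0]
    - [[0.4,-0.26,-0.27],0,0]
    - [[0.55,-0.28,-0.27],0,0]

```text
time: 17.95
ee_pos: [0.6541, 0.0518, 0.1448]
tcp_rot: [-3.141, -0.293, -0.105]
contact_force: [0.1, -0.1, -1.9]
finger_gap: 0.297
finger_force: 60.9
```

Call:
arm_command:
  targets:
    - [[0.1,-0.01,0],0,0]
    - [[0.15,-0.015,0],0,0]
    - [[0.15,-0.015,0],0,0]

```text
time: 18.25
ee_pos: [0.6828, 0.0491, 0.1444]
tcp_rot: [-3.141, -0.292, -0.105]
contact_force: [0.4, 0.4, -2.3]
finger_gap: 0.296
finger_force: 60.8
```

```bash
cat >> h.py <<'E'
def pf(p):
    c,s=np.cos(-.104),np.sin(-.104); w=np.array(p)[...,:2]-(.669,.023); return np.stack([w[...,0]*c+w[...,1]*s,-w[...,0]*s+w[...,1]*c],-1)
E
python3 - <<'E'
from h import *
o=st(); print(pf(o['ee_pos']))
im,d=eyes.get_image("side"); C=cloud("side",d)
P=pf(C); m=(abs(P[...,1])<.14)&(P[...,0]<.03)&(P[...,0]>-.15)&(C[...,2]>.27)&(C[...,2]<.36)
print("arm max px",P[m][:,0].max() if m.any() else None)
cv2.imwrite("pics/s2.png",cv2.resize(im[30:290,80:400],(740,600),interpolation=2))
E
```

```text
t 18.25 q [ 0.097  0.349 -0.132  0.803 -0.057 -2.947] p [0.6828 0.0491 0.1444] rpy [-3.141 -0.292 -0.105] toolz [ 0.286 -0.029 -0.958] d [ 0.287  0.001 -0.958] F [ 0.4  0.4 -2.3]
[0.01097618 0.02737093]
arm max px 0.029982484825493295
```

View pics/s2.png

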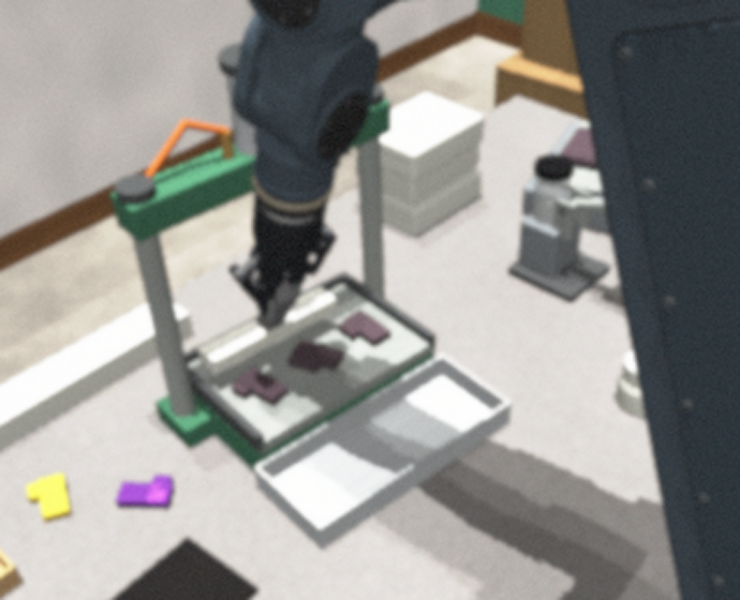

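The bar hovers behind all three pieces (bar at about (265,330), pieces at (260,385), (317,355) and (365,327)), clear of the crossbar. Lowering, then the first wipe.

Call:
arm_command:
  targets:
    - [[0.02,0,-0.05],0,0]
    - [[0.04,0,-0.1],0,0]
    - [[0.04,0,-0.13],0,0]
    - [[0.04,0,-0.13],0,0]

```text
time: 18.7
ee_pos: [0.6898, 0.0493, 0.1183]
tcp_rot: [-3.141, -0.291, -0.105]
contact_force: [0.2, 0.4, -2.2]
finger_gap: 0.295
finger_force: 60.9
```

Call:
arm_command:
  targets:
    - [[-0.08,0.008,0],0,0]
    - [[-0.18,0.019,0],0,0]
    - [[-0.28,0.029,0],0,0]
    - [[-0.38,0.04,0],0,0]
    - [[-0.46,0.048,0],0,0]

```text
time: 19.2
ee_pos: [0.5977, 0.0599, 0.1192]
tcp_rot: [-3.139, -0.293, -0.104]
contact_force: [1.0, 0.1, -1.5]
finger_gap: 0.296
finger_force: 61.2
```

Call:
arm_command:
  targets:
    - [[-0.07,0.007,0],0,0]
    - [[-0.14,0.014,0],0,0]
    - [[-0.2,0.021,0],0,0]
    - [[-0.2,0.021,0],0,0]

```text
time: 19.6
ee_pos: [0.5566, 0.0629, 0.1188]
tcp_rot: [-3.141, -0.291, -0.105]
contact_force: [-0.2, 0.0, -2.0]
finger_gap: 0.297
finger_force: 61.3
```

```bash
cat > chips.py <<'E'
from h import *
import sys
o=st(); print("press frame TCP",pf(o['ee_pos']).round(4))
for n in("side","top"):
    im,d=eyes.get_image(n); C=cloud(n,d); P=pf(C); hsv=cv2.cvtColor(im,cv2.COLOR_BGR2HSV); h=hsv[...,0]
    m=(d>0)&(P[...,0]>-.23)&(P[...,0]<.09)&(abs(P[...,1])<.15)&(C[...,2]<.085)&(C[...,2]>.004)&(hsv[...,2]<130)&(hsv[...,1]>40)&((h>150)|(h<15))
    N,l,s,c=cv2.connectedComponentsWithStats(m.astype(np.uint8))
    for i in range(1,N):
        if s[i,4]>25: k=l==i; print(n,s[i,4],"px",P[k][:,0].min().round(3),P[k][:,0].max().round(3),"py",P[k][:,1].min().round(3),P[k][:,1].max().round(3),"z",C[k][:,2].min().round(3),C[k][:,2].max().round(3))
    if len(sys.argv)>1 and n=="side": cv2.imwrite(sys.argv[1],cv2.resize(im[30:290,80:400],(740,600),interpolation=2))
E
python3 chips.py pics/s3.png
```

```text
t 19.6 q [ 0.152  0.177 -0.452  0.66  -0.073 -2.895] p [0.5566 0.0629 0.1188] rpy [-3.141 -0.291 -0.105] toolz [ 0.285 -0.03  -0.958] d [ 0.287  0.    -0.958] F [-0.2  0.  -2. ]
press frame TCP [-0.1159  0.028 ]
side 57 px -0.078 -0.044 py -0.117 -0.075 z 0.067 0.075
side 89 px -0.129 -0.101 py 0.0 0.035 z 0.017 0.047
side 114 px -0.132 -0.1 py 0.076 0.11 z 0.015 0.047
```

Two pieces are in the tray. The third is at press (−0.06, −0.096) on the bed. Second wipe for it.

Call:
arm_command:
  targets:
    - [[0,0,0.13],0,0]
    - [[0.18,-0.12,0.14],0,0]
    - [[0.36,-0.24,0.14],0,0]
    - [[0.5,-0.344,0.14],0,0]
    - [[0.5,-0.344,0.14],0,0]

```text
time: 20.2
ee_pos: [0.6628, -0.0086, 0.1471]
tcp_rot: [-3.141, -0.295, -0.108]
contact_force: [0.2, 0.5, -1.6]
finger_gap: 0.295
finger_force: 61.3
```

```bash
python3 chips.py pics/s3.png
```

```text
t 20.2 q [ 2.000e-03  3.080e-01 -1.890e-01  7.800e-01 -3.100e-02 -3.037e+00] p [ 0.6628 -0.0086  0.1471] rpy [-3.141 -0.295 -0.108] toolz [ 0.289 -0.031 -0.957] d [ 0.291  0.    -0.957] F [ 0.2  0.5 -1.6]
press frame TCP [-0.0029 -0.0321]
side 55 px -0.078 -0.046 py -0.105 -0.063 z 0.067 0.074
side 149 px -0.13 -0.096 py -0.001 0.036 z 0.014 0.057
side 66 px -0.131 -0.109 py 0.076 0.1 z 0.013 0.039
```

View pics/s3.png

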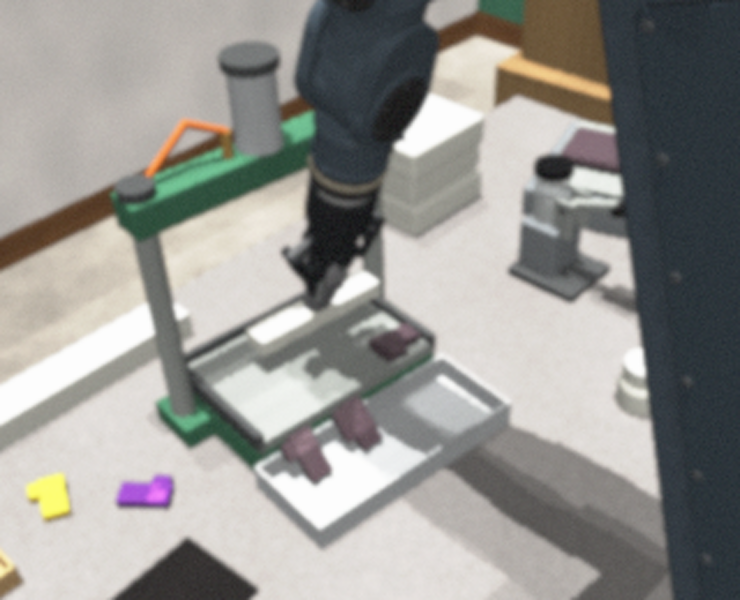

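Two pieces lean inside the tray at (305,455) and (357,423). The third is on the bed at (392,342), in front of the bar.

Call:
arm_command:
  targets:
    - [[0,0,-0.07],0,0]
    - [[0,0,-0.138],0,0]
    - [[0,0,-0.138],0,0]
    - [[-0.07,0.007,-0.138],0,0]
    - [[-0.16,0.017,-0.138],0,0]

```text
time: 20.8
ee_pos: [0.6261, -0.0019, 0.1195]
tcp_rot: [-3.141, -0.292, -0.104]
contact_force: [0.7, 0.3, -1.1]
finger_gap: 0.298
finger_force: 61.5
```

Call:
arm_command:
  targets:
    - [[-0.1,0.01,0],0,0]
    - [[-0.2,0.021,0],0,0]
    - [[-0.3,0.031,0],0,0]
    - [[-0.37,0.039,0],0,0]
    - [[-0.42,0.044,0],0,0]

```text
time: 21.3
ee_pos: [0.5413, 0.0068, 0.1197]
tcp_rot: [-3.141, -0.292, -0.104]
contact_force: [-0.5, -0.2, -1.9]
finger_gap: 0.295
finger_force: 61.5
```

```bash
python3 chips.py
```

```text
t 21.3 q [ 0.035  0.141 -0.495  0.645 -0.039 -3.008] p [0.5413 0.0068 0.1197] rpy [-3.141 -0.292 -0.104] toolz [ 0.287 -0.029 -0.958] d [ 0.288  0.001 -0.958] F [-0.5 -0.2 -1.9]
press frame TCP [-0.1253 -0.0294]
side 89 px -0.126 -0.103 py -0.128 -0.075 z 0.016 0.037
side 84 px -0.13 -0.106 py -0.001 0.034 z 0.014 0.044
side 145 px -0.132 -0.093 py 0.076 0.112 z 0.015 0.057
```

All three pieces lie in the tray. Taking the scraper back to its pad.

Call:
arm_command:
  targets:
    - [[0,0,0.2],0,0]
    - [[0,0,0.4],0,0]
    - [[0,0.2,0.4],0.005,0]
    - [[0,0.45,0.4],0.01,0]
    - [[0,0.7,0.4],0.0165,0]

```text
time: 21.9
ee_pos: [0.5435, 0.1478, 0.2004]
tcp_rot: [-3.14, -0.294, -0.002]
contact_force: [1.3, 0.1, -3.0]
finger_gap: 0.293
finger_force: 61.6
```

Call:
arm_command:
  targets:
    - [[-0.02,0.25,0],0,0]
    - [[-0.04,0.5,0],0,0]
    - [[-0.07,0.75,0],0,0]
    - [[-0.1,0.95,0],0,0]
    - [[-0.12,1,0],0,0]

```text
time: 22.4
ee_pos: [0.5186, 0.3512, 0.1992]
tcp_rot: [-3.139, -0.293, 0.002]
contact_force: [-0.1, -0.5, -1.8]
finger_gap: 0.295
finger_force: 61.5
```

```bash
python3 -c "
from h import *
st()"
```

```text
t 22.4 q [ 0.683  0.255 -0.117  0.967 -0.181 -2.482] p [0.5186 0.3512 0.1992] rpy [-3.139e+00 -2.930e-01  2.000e-03] toolz [ 0.289  0.003 -0.957] d [ 0.289  0.002 -0.957] F [-0.1 -0.5 -1.8]
```

Call:
arm_command:
  targets:
    - [[-0.01,0.13,-0.15],0,0]
    - [[-0.01,0.135,-0.35],0,0]
    - [[-0.01,0.135,-0.55],0,0]
    - [[-0.01,0.135,-0.64],0,0]
    - [[-0.01,0.135,-0.66],0,0]

```text
time: 22.9
ee_pos: [0.5159, 0.3723, 0.0652]
tcp_rot: [3.14, -0.29, -0.001]
contact_force: [-10.0, -9.4, 25.2]
finger_gap: 0.293
finger_force: 65.6
```

Call:
arm_command:
  targets:
    - [[0,0,-0.005],0,0]
    - [[0,0,-0.008],0,0]

```text
time: 23.1
ee_pos: [0.5172, 0.3735, 0.0663]
tcp_rot: [-3.14, -0.293, -0.002]
contact_force: [-0.6, 0.2, -2.0]
finger_gap: 0.3
finger_force: 61.8
```

Call:
arm_command:
  targets:
    - [[0,0,-0.004],0,0]
    - [[0,0,-0.008],0,0]
    - [[0,0,-0.008],0,0]

```text
time: 23.4
ee_pos: [0.517, 0.3737, 0.0652]
tcp_rot: [-3.14, -0.294, -0.001]
contact_force: [-1.0, 0.1, 2.8]
finger_gap: 0.3
finger_force: 62.4
```

Call:
arm_command:
  targets:
    - [[0,0,0],0,0.5]
    - [[0,0,0],0,1]
    - [[0,0,0],0,1]
    - [[0,0,0],0,1]
    - [[0,0,0],0,1]

```text
time: 23.9
ee_pos: [0.5164, 0.3734, 0.0642]
tcp_rot: [-3.141, -0.292, -0.001]
contact_force: [-1.0, -0.2, -0.1]
finger_gap: 0.998
finger_force: 0.0
```

Call:
arm_command:
  targets:
    - [[-0.03,0,0.1],0,1]
    - [[-0.08,0,0.27],0,1]
    - [[-0.14,0,0.47],0,1]
    - [[-0.2,0,0.67],0,1]
    - [[-0.25,-0.2,0.75],0,1]

```text
time: 24.4
ee_pos: [0.4678, 0.3372, 0.2184]
tcp_rot: [-3.135, -0.297, 0.0]
contact_force: [0.7, -0.2, 0.5]
finger_gap: 0.998
finger_force: 0.0
```

```bash
python3 chips.py; python3 - <<'E'
from h import *
for n in("top","side"):
    im,d=eyes.get_image(n); C=cloud(n,d); X,Y,Z=np.moveaxis(C,-1,0)
    m=(X>.45)&(X<.62)&(Y>.25)&(Y<.5)&(Z>.022)&(Z<.04)&(im.min(-1)>110)
    Q=C[m]; 
    if len(Q): print(n,len(Q),np.median(Q[:,2]).round(4),cv2.minAreaRect(Q[:,:2].astype(np.float32)))
    m=(X>.42)&(X<.65)&(Y>.22)&(Y<.53)&(Z<.02)&(im.max(-1)<75); Q=C[m]
    if len(Q): print("pad",cv2.minAreaRect(Q[:,:2].astype(np.float32)))
    # paddle
    m=(X>.40)&(X<.53)&(Y>-.45)&(Y<-.33)&(Z>.1)&(Z<.22); Q=C[m]; print("paddle",len(Q),np.median(Q,0).round(3),Q.min(0).round(3) if len(Q) else 0,Q.max(0).round(3) if len(Q) else 0)
cv2.imwrite("pics/s4.png",cv2.resize(im,(768,576)))
E
```

```text
t 24.4 q [ 0.726  0.163 -0.188  0.99  -0.191 -2.439] p [0.4678 0.3372 0.2184] rpy [-3.135 -0.297  0.   ] toolz [ 0.293  0.006 -0.956] d [ 0.293  0.006 -0.956] F [ 0.7 -0.2  0.5]
press frame TCP [-0.2327  0.2916]
side 118 px -0.124 -0.097 py -0.129 -0.076 z 0.017 0.042
side 126 px -0.133 -0.093 py 0.001 0.038 z 0.013 0.054
side 158 px -0.131 -0.091 py 0.074 0.111 z 0.013 0.055
top 703 0.0298 ((0.5420236587524414, 0.37529444694519043), (0.034424494951963425, 0.17987939715385437), 0.144541934132576)
pad ((0.5090271234512329, 0.38086169958114624), (0.15794245898723602, 0.2160966545343399), 3.2575275897979736)
paddle 654 [ 0.473 -0.388  0.163] [ 0.434 -0.415  0.133] [ 0.529 -0.368  0.18 ]
side 947 0.0297 ((0.5431455373764038, 0.3735421299934387), (0.1802753508090973, 0.0401872918009758), 89.37882995605469)
pad ((0.5324616432189941, 0.3845953047275543), (0.10746017843484879, 0.21615435183048248), 3.411951780319214)
paddle 274 [ 0.471 -0.383  0.163] [ 0.434 -0.416  0.134] [ 0.53  -0.368  0.179]
```

View pics/s4.png

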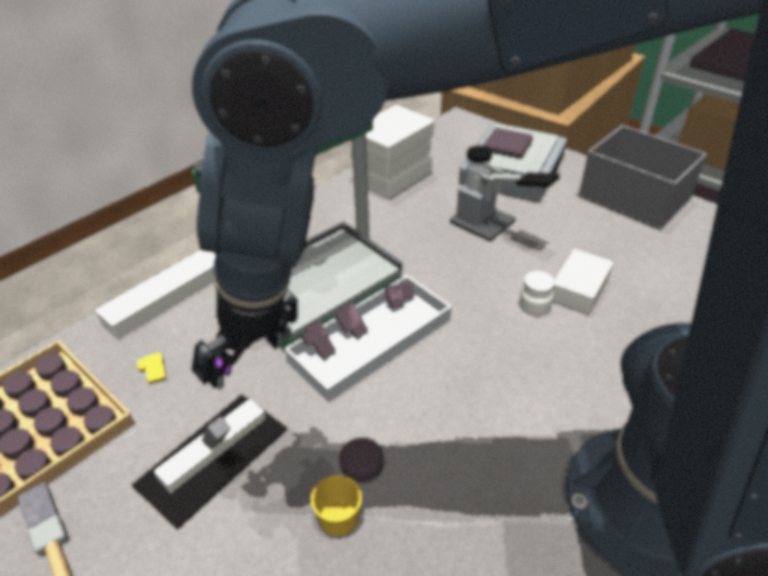

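The scraper stands on its pad at (213,432), 14 mm from the pad's centre, and all three pieces are in the tray. Now to the pump, closing the fingers on the way.

Call:
arm_command:
  targets:
    - [[0,-0.2,0],-0.02,0]
    - [[0,-0.4,0],-0.04,0]
    - [[0,-0.6,0],-0.06,0]
    - [[0,-0.8,0],-0.08,0]
    - [[0,-1,0],-0.08,0]
  squeeze: 40

```text
time: 25.1
ee_pos: [0.4669, 0.1329, 0.213]
tcp_rot: [3.141, -0.291, -0.507]
contact_force: [0.9, -0.2, 0.7]
finger_gap: 0.142
finger_force: 0.0
```

Call:
arm_command:
  targets:
    - [[0,-0.2,0],-0.02,0]
    - [[0,-0.4,0],-0.04,0]
    - [[0,-0.6,0],-0.06,0]
    - [[0,-0.8,0],-0.08,0]
    - [[0,-1,0],-0.08,0]

```text
time: 25.6
ee_pos: [0.4672, -0.0677, 0.213]
tcp_rot: [3.141, -0.291, -1.01]
contact_force: [0.5, -0.3, 0.2]
finger_gap: 0.001
finger_force: 0.0
```

Call:
arm_command:
  targets:
    - [[0,-0.2,0],0,0]
    - [[0,-0.4,0],0,0]
    - [[0,-0.6,0],0,0]
    - [[0,-0.8,0],0,0]
    - [[0,-1,0],0,0]

```text
time: 26.1
ee_pos: [0.4666, -0.2683, 0.2131]
tcp_rot: [-3.141, -0.291, -1.006]
contact_force: [1.1, 1.0, 0.0]
finger_gap: 0.001
finger_force: 0.0
```

```bash
python3 -c "
from h import *
o=st();print(o['finger_gap'])"
```

```text
t 26.1 q [-0.433  0.089 -0.291  0.944 -0.156 -2.588] p [ 0.4666 -0.2683  0.2131] rpy [-3.141 -0.291 -1.006] toolz [ 0.154 -0.242 -0.958] d [ 0.287  0.    -0.958] F [1.1 1.  0. ]
0.0014741583940428029
```

Call:
arm_command:
  targets:
    - [[0,-0.2,0],0,0]
    - [[0,-0.4,0],0,0]
    - [[0.01,-0.61,0],0,0]
    - [[0.01,-0.61,-0.14],0,0]
    - [[0.01,-0.61,-0.14],0,0]

```text
time: 26.6
ee_pos: [0.4666, -0.3883, 0.1813]
tcp_rot: [3.14, -0.285, -1.008]
contact_force: [-1.2, 1.2, -0.8]
finger_gap: 0.004
finger_force: 0.0
```

Call:
arm_command:
  targets:
    - [[0,0,-0.1],0,0]
    - [[0,0,-0.2],0,0]
    - [[0,0,-0.3],0,0]
    - [[0,0,-0.37],0,0]
    - [[0,0,-0.37],0,0]

```text
time: 27.1
ee_pos: [0.4689, -0.3888, 0.1125]
tcp_rot: [3.141, -0.294, -1.006]
contact_force: [-6.5, -0.8, 13.1]
finger_gap: -0.003
finger_force: 6.9
```

```bash
cat > pad.py <<'E'
from h import *
st()
for n in("top","side"):
    im,d=eyes.get_image(n); C=cloud(n,d); X,Y,Z=np.moveaxis(C,-1,0)
    m=(X>.50)&(X<.565)&(Y>-.41)&(Y<-.36)&(Z>.08)&(Z<.2)
    Q=C[m]
    if len(Q)>10: print(n,len(Q),"z range",np.percentile(Q[:,2],[5,50,95]).round(3),"slope",np.polyfit(Q[:,0],Q[:,2],1).round(3))
E
python3 pad.py
```

```text
t 27.1 q [-0.64   0.264 -0.35   0.682 -0.104 -2.79 ] p [ 0.4689 -0.3888  0.1125] rpy [ 3.141 -0.294 -1.006] toolz [ 0.154 -0.245 -0.957] d [ 0.289 -0.001 -0.957] F [-6.5 -0.8 13.1]
top 231 z range [0.107 0.118 0.128] slope [0.073 0.078]
side 156 z range [0.089 0.116 0.124] slope [-0.034  0.132]
```

Call:
arm_command:
  targets:
    - [[0,0,-0.04],0,0]
    - [[0,0,-0.065],0,0]
    - [[0,0,-0.065],0,0]

```text
time: 27.5
ee_pos: [0.4701, -0.3889, 0.1016]
tcp_rot: [-3.14, -0.296, -1.006]
contact_force: [-3.9, 1.8, 15.2]
finger_gap: -0.005
finger_force: 8.0
```

```bash
python3 pad.py
```

```text
t 27.5 q [-0.639  0.275 -0.368  0.65  -0.103 -2.79 ] p [ 0.4701 -0.3889  0.1016] rpy [-3.14  -0.296 -1.006] toolz [ 0.158 -0.246 -0.956] d [ 0.292  0.002 -0.956] F [-3.9  1.8 15.2]
top 244 z range [0.101 0.113 0.129] slope [0.185 0.013]
side 159 z range [0.094 0.111 0.123] slope [0.149 0.031]
```

Call:
arm_command:
  targets:
    - [[0,0,-0.02],0,0]
    - [[0,0,-0.035],0,0]
    - [[0,0,-0.035],0,0]

```text
time: 27.9
ee_pos: [0.4708, -0.3893, 0.0998]
tcp_rot: [-3.138, -0.301, -1.006]
contact_force: [-22.8, 20.8, 63.1]
finger_gap: 0.001
finger_force: 33.8
```

Call:
arm_command:
  targets:
    - [[0,0,0.12],0,0]
    - [[0,0,0.3],0,0]
    - [[0,0,0.44],0,0]
    - [[0,0,0.46],0,0]

```text
time: 28.3
ee_pos: [0.4707, -0.389, 0.1889]
tcp_rot: [-3.138, -0.298, -1.006]
contact_force: [-0.5, -0.4, 0.0]
finger_gap: 0.002
finger_force: 0.0
```

```bash
python3 pad.py
```

```text
t 28.3 q [-0.639  0.203 -0.221  0.867 -0.102 -2.79 ] p [ 0.4707 -0.389   0.1889] rpy [-3.138 -0.298 -1.006] toolz [ 0.16  -0.246 -0.956] d [ 0.294  0.003 -0.956] F [-0.5 -0.4  0. ]
top 211 z range [0.109 0.136 0.147] slope [-0.509  0.409]
side 135 z range [0.091 0.135 0.153] slope [-0.677  0.496]
```

First full stroke done: it reached the stop and came back up. Second and third follow, plus a spare.

Call:
arm_command:
  targets:
    - [[0,0,-0.15],0,0]
    - [[0,0,-0.3],0,0]
    - [[0,0,-0.4],0,0]
    - [[0,0,-0.44],0,0]
    - [[0,0,-0.44],0,0]

```text
time: 28.9
ee_pos: [0.47, -0.3894, 0.1003]
tcp_rot: [-3.139, -0.299, -1.006]
contact_force: [-13.6, 11.0, 46.1]
finger_gap: 0.0
finger_force: 23.6
```

Call:
arm_command:
  targets:
    - [[0,0,0.15],0,0]
    - [[0,0,0.35],0,0]
    - [[0,0,0.44],0,0]
    - [[0,0,0.44],0,0]
    - [[0,0,0.44],0,0]

```text
time: 29.4
ee_pos: [0.4679, -0.3877, 0.1825]
tcp_rot: [3.142, -0.29, -1.006]
contact_force: [0.2, 0.2, -0.6]
finger_gap: 0.004
finger_force: 0.0
```

Call:
arm_command:
  targets:
    - [[0,0,-0.15],0,0]
    - [[0,0,-0.3],0,0]
    - [[0,0,-0.4],0,0]
    - [[0,0,-0.44],0,0]
    - [[0,0,-0.44],0,0]

```text
time: 29.9
ee_pos: [0.4694, -0.3895, 0.0999]
tcp_rot: [-3.14, -0.298, -1.007]
contact_force: [-15.0, 14.1, 50.5]
finger_gap: -0.002
finger_force: 26.3
```

Call:
arm_command:
  targets:
    - [[0,0,0.15],0,0]
    - [[0,0,0.35],0,0]
    - [[0,0,0.44],0,0]
    - [[0,0,0.44],0,0]
    - [[0,0,0.44],0,0]

```text
time: 30.4
ee_pos: [0.4676, -0.3878, 0.1819]
tcp_rot: [3.141, -0.289, -1.006]
contact_force: [-0.0, -0.1, 0.3]
finger_gap: 0.003
finger_force: 0.0
```

Call:
arm_command:
  targets:
    - [[0,0,-0.15],0,0]
    - [[0,0,-0.3],0,0]
    - [[0,0,-0.4],0,0]
    - [[0,0,-0.44],0,0]
    - [[0,0,-0.44],0,0]

```text
time: 30.9
ee_pos: [0.4692, -0.3895, 0.0997]
tcp_rot: [-3.14, -0.298, -1.007]
contact_force: [-15.7, 14.0, 53.1]
finger_gap: -0.002
finger_force: 27.3
```

Call:
arm_command:
  targets:
    - [[0,0,0.15],0,0]
    - [[0,0,0.35],0,0]
    - [[0,0,0.55],0,0]
    - [[-0.1,0.1,0.7],0,0]
    - [[-0.2,0.3,0.7],0,0]

```text
time: 31.4
ee_pos: [0.4293, -0.3301, 0.2377]
tcp_rot: [-3.14, -0.295, -1.009]
contact_force: [-0.0, 0.0, -0.0]
finger_gap: 0.001
finger_force: 0.0
```

Call:
arm_command:
  targets:
    - [[0,0.25,0],0,0]
    - [[0,0.5,0],0,0]
    - [[0,0.5,0],0,0]

```text
time: 31.7
ee_pos: [0.4268, -0.2235, 0.2334]
tcp_rot: [3.14, -0.287, -1.001]
contact_force: [0.5, 0.2, -0.8]
finger_gap: 0.002
finger_force: 0.0
```

```bash
python3 pad.py; python3 chips.py; python3 - <<'E'
from h import *
im,d=eyes.get_image("top"); C=cloud("top",d); X,Y,Z=np.moveaxis(C,-1,0)
m=(X>.40)&(X<.505)&(Y>-.45)&(Y<-.33)&(Z>.1)&(Z<.22); Q=C[m]; print("paddle",len(Q),np.median(Q,0).round(3),np.polyfit(Q[:,0],Q[:,2],1))
m=(X>.45)&(X<.62)&(Y>.25)&(Y<.5)&(Z>.022)&(Z<.04)&(im.min(-1)>110);print(cv2.minAreaRect(C[m][:,:2].astype(np.float32)))
D=np.load("top0.npz"); C=cloud("top",D["d"]); X,Y,Z=np.moveaxis(C,-1,0); m=(X>.40)&(X<.505)&(Y>-.45)&(Y<-.33)&(Z>.1)&(Z<.22); Q=C[m]; print("was",len(Q),np.median(Q,0).round(3),np.polyfit(Q[:,0],Q[:,2],1))
E
```

```text
t 31.7 q [-0.376 -0.011 -0.341  1.006 -0.168 -2.536] p [ 0.4268 -0.2235  0.2334] rpy [ 3.14  -0.287 -1.001] toolz [ 0.152 -0.239 -0.959] d [ 0.283 -0.002 -0.959] F [ 0.5  0.2 -0.8]
top 279 z range [0.115 0.139 0.154] slope [-0.503  0.405]
side 62 z range [0.085 0.123 0.136] slope [-1.258  0.818]
t 31.8 q [-0.382 -0.009 -0.338  1.005 -0.168 -2.54 ] p [ 0.4279 -0.2271  0.2341] rpy [ 3.14  -0.29  -1.003] toolz [ 0.152 -0.242 -0.958] d [ 0.286 -0.001 -0.958] F [-0.3 -0.1  0.3]
press frame TCP [-0.2139 -0.2738]
side 120 px -0.123 -0.098 py -0.132 -0.075 z 0.017 0.041
side 135 px -0.131 -0.094 py 0.0 0.036 z 0.013 0.054
side 145 px -0.131 -0.094 py 0.076 0.111 z 0.015 0.056
paddle 557 [ 0.468 -0.388  0.165] [-0.34243227  0.3252131 ]
((0.5419071912765503, 0.37464970350265503), (0.03449730575084686, 0.18074890971183777), 0.2188611626625061)
was 557 [ 0.468 -0.388  0.165] [-0.34282363  0.32525571]
```

The lever is back at its starting height and slope, the pieces are in the tray, the scraper is on its pad and the arm is clear. Handing in.

```bash
python3 -c "
from h import *
print(workorder.close_job())"
```

```text
the job is handed in; nothing more can be done
None
```

The job is handed in, at about 32 s on the robot's clock, though no verdict came back: all three pieces are in the catch tray, the scraper is let go on its pad about 14 mm from the pad's centre, the pump got four full strokes with its lever back up, and the arm is clear.

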